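# Empty the sorting scoop and hang it on the mug

### The job

Pick up the loaded steel scoop by its wooden grip and pour its three marbles into the frosted glass dish from just above it, without touching the marbles. Then hang the empty scoop by its hook over the rim of the teal mug, tongue inside and bowl hanging outside, upright and clear of the table, and let go. Keep mug and dish standing and leave the other things on the shelf alone.

Things in the scene. Friction and masses are not known exactly. Their poses are not given: they have to be found in the camera images.
- scoop_grip (a point): Centre of the scoop's wooden grip, the place to take it: an upright block 24 (x) x 22 (y) x 70 (z) mm; its centre is 130 mm above the scoop's bottom. All scoop points share the scoop's axes: z up along the shank, -x the way the bowl points (its open front), y across. At the start the scoop stands upright, bowl pointing to the robot (world -x) within 0.5 rad.
- scoop_slot (a point): Scoop hook: middle of the slot's roof, the point that comes to lie on the rim, at (+8.5, 0, -45) mm from scoop_grip. The hook is a bridge behind the shank (+x, away from the bowl) with a tongue bent down, 20 mm wide in y. Slot between shank and tongue: 12 mm wide in x (x = +2.5 to +14.5), open below.
- scoop_tip (a point): Lower end of the hook's tongue (4 mm thick), at (+16.5, 0, -72) mm from scoop_grip, so the tongue reaches 27 mm below the slot's roof.
- scoop_lip (a point): Middle of the bowl's open front lip, on top of the floor, at (-80, 0, -111) mm from scoop_grip. The bowl's floor slopes up by 10 degrees from the back to this lip, which keeps the marbles at the back; pitching the bowl nose down by 40 to 50 degrees rolls them all out.
- scoop: Steel sorting scoop as a whole, 165 mm tall, 170 to 250 g, standing on its flat bowl; origin at its bottom under the shank, 130 mm straight below scoop_grip. Shank: upright flat strip, 5 mm (x) by 20 mm (y), below the grip. Bowl in front of it: 80 mm wide, 80 mm long, side walls 34 mm and back wall 46 mm high, no front wall.
- mug: Chipped teal enamel mug, loose, upright, empty, 0.38 to 0.6 kg: straight round wall, outer diameter 110 mm, 4 mm thick (its middle at 53 mm radius), 120 mm high. Origin: centre of the underside, z up. Handle along its own +y out to 91 mm from the axis, 25 to 103 mm high; in the world it points 38 to 119 degrees (anticlockwise) from +x, never to the robot.
- dish: Frosted glass dish, loose, round open bowl, rim diameter 150 mm, 50 mm high, narrower at the foot, about 0.45 kg, empty. Origin: centre of the underside, z up.
- marble_a: Blue glass marble, 22 mm in diameter, 14 g; origin at its centre. At the start it lies in the scoop's bowl against the back wall (y = -23.5 mm in the scoop's axes).
- marble_b: Red glass marble, 22 mm in diameter, 14 g; origin at its centre. At the start it lies in the scoop's bowl against the back wall (y = 0 mm in the scoop's axes).
- marble_c: Green glass marble, 22 mm in diameter, 14 g; origin at its centre. At the start it lies in the scoop's bowl against the back wall (y = +23.5 mm in the scoop's axes).
- vial: Cork-stoppered glass vial of yellow marbles, 42 mm in diameter, 103 mm high, behind the row. Bystander, loose, not to be disturbed. Origin: centre of the underside.
- jar: Clear jar of mixed marbles with white lid, 58 mm in diameter, 82 mm high, behind the row. Bystander, loose, not to be disturbed. Origin: centre of the underside.
- gauge: Brass sizing ring, 56 mm in diameter, 12 mm high, in front of the row. Bystander, loose, not to be disturbed. Origin: centre of the underside.
- corkpad: Cork disc, 56 mm in diameter, 14 mm high, in front of the row. Bystander, loose, not to be disturbed. Origin: centre of the underside.
- polish: Red can, 60 mm in diameter, 100 mm high, to the left. Bystander, loose, not to be disturbed. Origin: centre of the underside.
There are look-alikes about, which are no part of the job. Of the things like the dish, leave any that is orange or yellow; of the rest the smaller one is meant.

How it is judged:
By the outcome, as a careful person would: the job done as asked, in the order asked, and still so for the second after the job is handed in, with the robot touching nothing.
It also fails if it takes over 67 s, if anything falls off the work surface, if the arm or the gripper's body presses on something with over 40 N, if the wrist force passes 120 N, or if a joint passes its speed limit or range.

### The arm

A 6-joint arm with a two-finger parallel gripper is mounted at the origin on the work surface. World frame = base frame: x ahead of the robot, y to its left, z up, the work surface at z = 0. Lengths are in m, angles in rad, forces in N, time in s.
With the tool pointing down it reaches from about 0.325 to 0.775 m from the base axis. Payload 9.3 kg.
Tool frame: the origin (TCP) lies midway between the tips of the shut fingers; the grasp point (between the pads) lies 19 mm behind it (grip_point_offset is the distance from the TCP to the grasp point, in m); z points along the fingers, y is the line along which they close (so a half turn about z gives the same grasp; the last joint's range is limited). The gripper opens to 85 mm and grips with 20 to 120 N. Pads are 22 mm wide; open, the fingers measure 114 mm over their backs; the gripper's body (76 mm by 85 mm) begins 54 mm behind the grasp point. The pads swing forward as they close: fully open they stand 13 mm farther back than shut.
Start: joints at [-0.153, 0.259, 0.021, 1.334, 0, 1.418], TCP at [0.55, -0, 0.231] pointing down, gripper open.
Joint ranges: [-3.04, 3.04], [-0.91, 1.82], [-1.04, 1.36], [-1.92, 1.95], [-1.52, 1.45], [-3.14, 3.14]. Speed limits (rad/s): [2.22, 2.22, 2.79, 3.14, 3.14, 3.14].

### API

Orientations are given as a unit quaternion [x, y, z, w].
In Python, from station import * gives the robot as it stands. The module is installed in compiled form; this text tells all that it offers.
- The arm moves only by the tool arm_command, never from a script. Its argument "moves" is a list of rows, each a list of 3 entries, a list of its own where there are three numbers: the shift along the tool's x, y, z in m, then the turn, a rotation vector about the tool's x, y, z in degrees, then the opening, from 0 (shut) to 1 (fully open). In form: [[[x, y, z], [rx, ry, rz], jaw], ...]. A call has 1 to 20 rows; each row is the pose to reach, as a shift and turn from the pose commanded when the call began, along the tool's axes at that moment; what a row does not reach only later rows make up. A row lasts 1/8 s, in which the tool goes at most 62.5 mm and 10.7 degrees, less where a joint would pass 70% of its speed; a pose out of reach is approached as far as the arm can. A call with a gripper value outside its range is refused whole. The fingers move at their own pace and stop on an object; the grip force is fixed at half the most. Time passes only in rows, so rows that repeat a pose let the fingers close. It gives the time, the measured TCP pose, the force, the opening and the grip force at its end, in the units of the state.
- observe(): the state, without advancing time (a new reading comes with each control period).
- get_image(name): name is "scene" or "side" or "wrist"; returns (picture, depth): 400x640x3 uint8, blue, green, red; 400x640 float32, m along the optical axis (not along the pixel's ray), 0 where there is no reading.
- camera_model(name): a dict with "camera_matrix" (3x3 intrinsics, pixels), "rvec" (rotation vector, rad) and "tvec" (3), from world to camera coordinates, as OpenCV has them. Camera axes: x right, y down, z forward; pixel columns grow to the right and rows downward; lengths in m; the calibration is good to about 2 mm. A picture is of the moment at which its call begins: read the wrist's pose just before it. camera_model takes no time and is no camera call; for the wrist camera it gives the pose at the moment of the call.
- sign_off(): hands the job in; it is judged then, once.
The state is a dict: "time": time; "qpos": joint angles; "qvel": joint speeds; "joint_torque": joint torques, N m; "ee_pos": TCP position; "tool_rot": TCP orientation; "wrist_force": force on the tool from outside, world axes, zero at the start; "torque": the same for the moment, N m; "gripper_width": finger opening in m; "grasp_force": force on a finger pad.
Only numpy, scipy, OpenCV 4.12 (cv2) and the standard library are available. Lean on these libraries where they do the work, as an engineer would, in place of code of your own. Each camera call takes 0.05 s, during which the arm holds its last target. There are 200 camera calls.

## Working session

There is one attempt and no reset: what is moved stays moved. The work goes in short steps, Python scripts to look and compute and a tool call to move; the robot and the scene stay as the last step left them, time stands still between calls to the robot, and variables do not carry over. Pictures are saved under pics/ and viewed, at most 10 in all, crops included, and the job is handed in when it is done.

Besides the shell and the picture viewer there is one more tool, called after ">>>" as name(argument=value, ...), one argument or row to a line, values as JSON. arm_command: Moves the arm, as the interface text tells. Its arguments: {"type":"object","properties":{"moves":{"type":"array","items":{"type":"array"}}},"required":["moves"]}

```bash
mkdir -p pics
cat > h.py <<'E'
from station import *
import numpy as np, cv2
from scipy.spatial.transform import Rotation as R
def cam(n):
    m=camera_model(n); K=np.array(m["camera_matrix"]); r=cv2.Rodrigues(np.array(m["rvec"],float))[0]; t=np.array(m["tvec"],float).ravel()
    return K,r,t
def cloud(n,d):
    K,r,t=cam(n); v,u=np.mgrid[0:d.shape[0],0:d.shape[1]]
    p=np.stack([(u-K[0,2])/K[0,0]*d,(v-K[1,2])/K[1,1]*d,d],-1)
    return (p-t)@r
def ray(n,u,v,z):
    K,r,t=cam(n); d=np.linalg.inv(K)@[u,v,1]@r; o=-r.T@t
    return o+d*(z-o[2])/d[2]
def save(n,img): cv2.imwrite(f"pics/{n}.png",img)
E
python3 - <<'E'
from h import *
s=observe(); print({k:np.round(v,3) for k,v in s.items()})
for n in ("scene","side"):
    b,d=get_image(n); save(n+"0",b); np.savez(f"{n}0.npz",b=b,d=d,P=cloud(n,d)); K,r,t=cam(n); print(n,np.round(-r.T@t,3),np.round(r[2],2),K[0,0])
E
```

```text
{'time': np.float64(0.0), 'qpos': array([-0.153,  0.259,  0.021,  1.334, -0.   ,  1.418]), 'qvel': array([-0.001,  0.001, -0.   , -0.001, -0.002, -0.003]), 'joint_torque': array([-0.0000e+00, -5.5564e+01,  3.4454e+01,  1.3000e-02, -0.0000e+00,
        0.0000e+00]), 'ee_pos': array([0.55 , 0.   , 0.231]), 'tool_rot': array([ 0.707,  0.707, -0.   , -0.001]), 'wrist_force': array([0.229, 0.297, 0.604]), 'torque': array([ 0.037, -0.015, -0.008]), 'grasp_force': np.float64(0.0), 'gripper_width': np.float64(0.085)}
scene [ 1.47  -0.39   1.448] [-0.56  0.25 -0.79] 518.6000410466092
side [ 0.07  -0.569  0.644] [ 0.48  0.67 -0.57] 381.3309758013681
```

View pics/scene0.png

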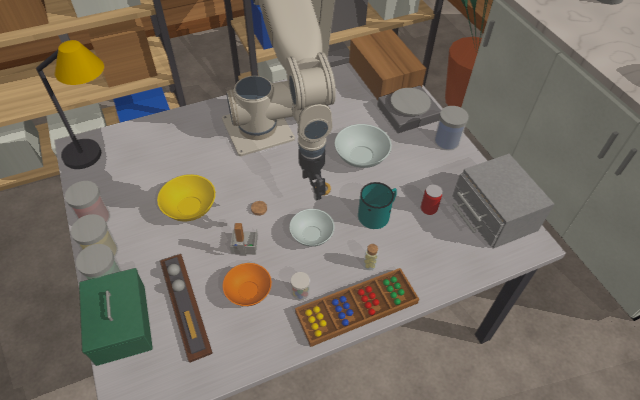

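View pics/side0.png

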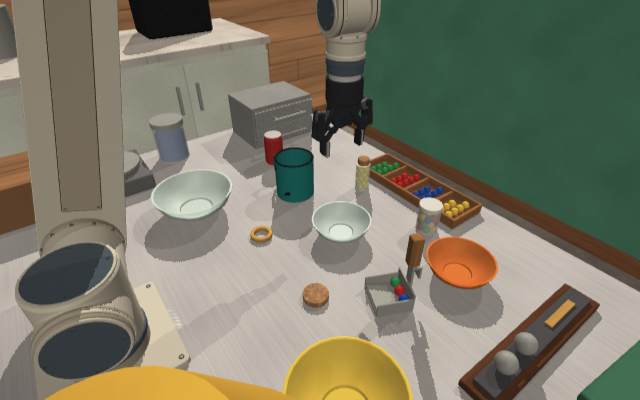

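Scene picture: the scoop is at (243,238), with its grip at (239,231). The small frosted dish is at (311,228), the larger frosted bowl at (362,147), the orange bowl at (247,286), the yellow bowl at (187,199) and the teal mug at (376,206). Side picture: the grip is at (415,250), the marbles near (400,290), the small dish at (341,223) and the mug at (295,175).

Dish-like candidates in the side view are (341,223) small frosted, (193,198) large frosted, (460,264) orange and (348,385) yellow. Orange and yellow are excluded. Of the two frosted ones, the smaller is the one at (341,223), which I'll confirm by its 150 mm rim.

```bash
cat > meas.py <<'E'
from h import *
def circ(p):  # algebraic circle fit
    A=np.c_[2*p[:,:2],np.ones(len(p))]; s=np.linalg.lstsq(A,(p[:,:2]**2).sum(1),rcond=None)[0]
    return s[:2],np.sqrt(s[2]+s[:2]@s[:2])
def robust(p):
    for _ in range(4):
        c,r=circ(p); e=abs(np.hypot(*(p[:,:2]-c).T)-r); p=p[e<max(2.0*np.median(e),.002)]
    return np.round(c,4),round(r,4),len(p)
E
python3 - <<'E'
from meas import *
for n in ("scene","side"):
    f=np.load(n+"0.npz"); b,d,P=f["b"],f["d"],f["P"]; Z=P[...,2]; ok=d>0
    hsv=cv2.cvtColor(b,cv2.COLOR_BGR2HSV)
    boxes=dict(scene=dict(mug=(350,170,405,235),dish=(284,206,338,250),big=(330,122,395,172),jar=(288,270,313,302),vial=(362,242,382,272),gauge=(318,180,335,198),cork=(248,200,270,217),polish=(420,183,444,217),scoop=(228,220,262,258)),
      side=dict(mug=(270,145,320,205),dish=(306,198,378,248),big=(148,168,236,226),jar=(415,196,445,242),vial=(352,153,374,192),gauge=(247,222,276,246),cork=(300,280,332,310),polish=(260,128,287,166),scoop=(360,230,430,318)))[n]
    for k,(x0,y0,x1,y1) in boxes.items():
        p=P[y0:y1,x0:x1][ok[y0:y1,x0:x1]]; h=hsv[y0:y1,x0:x1][ok[y0:y1,x0:x1]]
        if k=="mug": m=(h[:,0]>80)&(h[:,0]<100)&(h[:,1]>120); p=p[m]
        q=p[(p[:,2]>.006)&(p[:,2]<.25)]
        top=np.percentile(q[:,2],99); t=q[q[:,2]>top-.006]
        print(n,k,"top %.3f"%top,"mid",np.round(t[:,:2].mean(0),3),"ext",np.round(t.min(0)[:2],3),np.round(t.max(0)[:2],3),robust(t) if len(t)>8 else "")
    # grip: brown, in scoop box
    x0,y0,x1,y1=boxes["scoop"]; s=np.zeros(Z.shape,bool); s[y0:y1,x0:x1]=1
    g=s&ok&(hsv[...,1]>110)&((hsv[...,0]<20))&(Z>.09)&(Z<.18); q=P[g]
    print(n,"grip n",g.sum(),"c",np.round(q.mean(0),4),np.round(np.percentile(q,[2,98],axis=0),3).tolist())
    st=s&ok&(Z>.02)&(Z<.06)&(hsv[...,1]<70); q=P[st]; (cx,cy),(w,h),a=cv2.minAreaRect((q[:,:2]*1000).astype(np.float32)); print("bowl rect",cx,cy,w,h,a)
    for c,(lo,hi) in dict(blue=(105,130),red=(172,179),green=(45,80)).items():
        m=s&ok&(hsv[...,0]>=lo)&(hsv[...,0]<=hi)&(hsv[...,1]>120)&(Z<.06); 
        if m.sum()>3: print(c,m.sum(),np.round(P[m].mean(0),4))
a=cv2.imread("pics/side0.png")[120:320,230:450]; b=cv2.imread("pics/scene0.png")[190:265,215:405]
A=cv2.resize(a,(440,400)); B=cv2.resize(b,(0,0),fx=1.9,fy=1.9,interpolation=cv2.INTER_CUBIC); o=np.zeros((400,801-1,3),np.uint8); o[:,:440]=A; o[:B.shape[0],440:440+B.shape[1]]=B[:,:360]; save("crop0",o)
E
```

```text
scene mug top 0.114 mid [0.573 0.223] ext [0.513 0.197] [0.622 0.259] (array([0.5684, 0.2267]), np.float64(0.0524), 24)
scene dish top 0.053 mid [ 0.549 -0.002] ext [ 0.483 -0.075] [0.629 0.071] (array([ 0.5568, -0.0031]), np.float64(0.0709), 99)
scene big top 0.075 mid [0.301 0.319] ext [0.192 0.21 ] [0.403 0.419] (array([0.2972, 0.3129]), np.float64(0.1018), 117)
scene jar top 0.088 mid [ 0.744 -0.119] ext [ 0.717 -0.146] [ 0.773 -0.092] (array([ 0.745 , -0.1196]), np.float64(0.0244), 70)
scene vial top 0.107 mid [0.739 0.124] ext [0.722 0.108] [0.755 0.14 ] (array([0.739, 0.124]), np.float64(0.014), 34)
scene gauge top 0.156 mid [0.598 0.011] ext [0.598 0.011] [0.598 0.011] 
scene cork top 0.021 mid [ 0.388 -0.127] ext [ 0.361 -0.155] [ 0.412 -0.103] (array([ 0.3877, -0.1297]), np.float64(0.022), 31)
scene polish top 0.104 mid [0.612 0.419] ext [0.587 0.392] [0.637 0.448] (array([0.612 , 0.4218]), np.float64(0.0217), 72)
scene scoop top 0.166 mid [ 0.542 -0.24 ] ext [ 0.528 -0.252] [ 0.556 -0.226] (array([ 0.5426, -0.2389]), np.float64(0.0102), 29)
scene grip n 123 c [ 0.5481 -0.2
[... 830 characters left out ...]
414 0.139] (array([0.3862, 0.1112]), np.float64(0.0239), 107)
side cork top 0.018 mid [ 0.382 -0.13 ] ext [ 0.354 -0.156] [ 0.41  -0.101] (array([ 0.382 , -0.1296]), np.float64(0.0225), 305)
side polish top 0.123 mid [0.534 0.251] ext [0.51  0.196] [0.576 0.281] (array([0.5634, 0.2264]), np.float64(0.0514), 51)
side scoop top 0.167 mid [ 0.538 -0.241] ext [ 0.526 -0.253] [ 0.552 -0.225] (array([ 0.5386, -0.2398]), np.float64(0.0103), 63)
side grip n 467 c [ 0.5343 -0.2434  0.1388] [[0.526, -0.253, 0.101], [0.547, -0.229, 0.167]]
bowl rect 576.8125610351562 -183.6909637451172 245.86888122558594 170.90234375 53.19546127319336
blue 47 [ 0.5115 -0.2533  0.0288]
green 66 [ 0.53   -0.213   0.0266]
```

View pics/crop0.png

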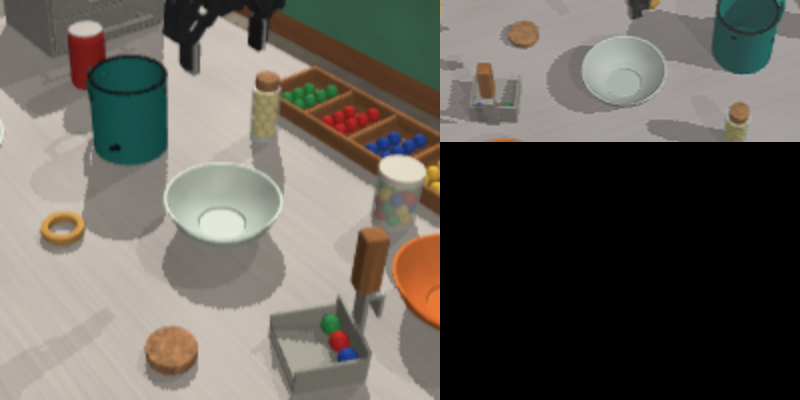

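The crop confirms the target. The small frosted dish (crop (223,203)) has a rim about 150 mm across and 50 mm high, centred at (0.555, -0.003). The large frosted bowl is about 205 mm across. The scoop grip is at (0.541, -0.240) with its top at 0.166 as expected, and the yaw is about -24°. The mug axis is at (0.566, 0.226).

>>> arm_command(
  moves=[
    [[-0.06,-0.003,0],[0,0,8],1],
    [[-0.12,-0.006,0],[0,0,16],1],
    [[-0.18,-0.009,0],[0,0,24],1],
    [[-0.24,-0.009,0],[0,0,24],1],
    [[-0.24,-0.009,0],[0,0,24],1],
    [[-0.24,-0.009,0.04],[0,0,24],1],
    [[-0.24,-0.009,0.08],[0,0,24],1],
    [[-0.24,-0.009,0.105],[0,0,24],1],
    [[-0.24,-0.009,0.118],[0,0,24],1],
    [[-0.24,-0.009,0.118],[0,0,24],1],
    [[-0.24,-0.009,0.118],[0,0,24],1],
  ],
)

```text
time: 1.48
ee_pos: [0.5416, -0.2401, 0.1144]
tool_rot: [0.839, 0.545, 0.0, 0.001]
wrist_force: [-0.2, -0.1, 0.8]
gripper_width: 0.0853
grasp_force: 0.0
```

Run:
```python
from h import *
s=observe(); print(s["time"],np.round(s["ee_pos"],4),np.round(R.from_quat(s["tool_rot"]).as_matrix(),3).tolist(),np.round(s["qpos"],3),np.round(s["wrist_force"],1))
b,d=get_image("side"); o=cv2.resize(b[150:350,320:520],(400,400)); w,_=get_image("wrist"); save("g1",np.hstack([o,cv2.resize(w,(400,250)) if 0 else cv2.copyMakeBorder(cv2.resize(w,(400,250)),0,150,0,0,0)]))
```

```text
1.475 [ 0.5416 -0.2401  0.1144] [[0.406, 0.914, 0.001], [0.914, -0.406, -0.001], [-0.0, 0.002, -1.0]] [-0.559  0.384 -0.098  1.087  0.     1.43 ] [-0.2 -0.1  0.8]
```

View pics/g1.png

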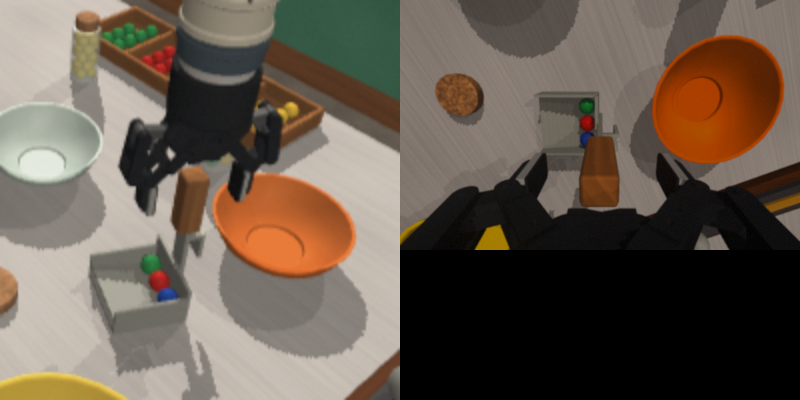

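The picture shows the open jaws straddling the grip (grip at (190,200) left, (598,180) right). The bowl is square to the tool and nothing is touching. Now I'll close and lift.

>>> arm_command(
  moves=[
    [[0,0,0],[0,0,0],0],
    [[0,0,0],[0,0,0],0],
    [[0,0,0],[0,0,0],0],
    [[0,0,0],[0,0,0],0],
    [[0,0,0],[0,0,0],0],
    [[0,0,0],[0,0,0],0],
    [[0,0,0],[0,0,0],0],
    [[0,0,0],[0,0,0],0],
  ],
)

```text
time: 2.58
ee_pos: [0.541, -0.2401, 0.1135]
tool_rot: [0.839, 0.545, 0.0, 0.0]
wrist_force: [-1.7, -0.6, 4.9]
gripper_width: 0.0234
grasp_force: 59.8
```

>>> arm_command(
  moves=[
    [[0,0,-0.005],[0,0,0],0],
    [[0,0,-0.015],[0,0,0],0],
    [[0,0,-0.03],[0,0,0],0],
    [[0,0,-0.05],[0,0,0],0],
    [[0,0,-0.07],[0,0,0],0],
    [[0,0,-0.09],[0,0,0],0],
    [[0,0,-0.1],[0,0,0],0],
    [[0,0,-0.1],[0,0,0],0],
    [[0,0,-0.1],[0,0,0],0],
  ],
)

```text
time: 3.7
ee_pos: [0.5407, -0.2398, 0.2126]
tool_rot: [0.839, 0.545, -0.0, -0.0]
wrist_force: [0.3, 0.3, -3.3]
gripper_width: 0.0233
grasp_force: 59.0
```

Run:
```python
from h import *
s=observe(); print(s["time"],np.round(s["ee_pos"],4),np.round(s["wrist_force"],1),s["gripper_width"],s["grasp_force"])
b,d=get_image("side"); np.savez("side1.npz",b=b,d=d,P=cloud("side",d)); w,_=get_image("wrist"); o=cv2.resize(b[100:300,320:520],(400,400)); save("g2",np.hstack([o,cv2.copyMakeBorder(cv2.resize(w,(400,250)),0,150,0,0,0)]))
```

```text
3.7 [ 0.5407 -0.2398  0.2126] [ 0.3  0.3 -3.3] 0.023287347487111833 59.012702107429504
```

View pics/g2.png

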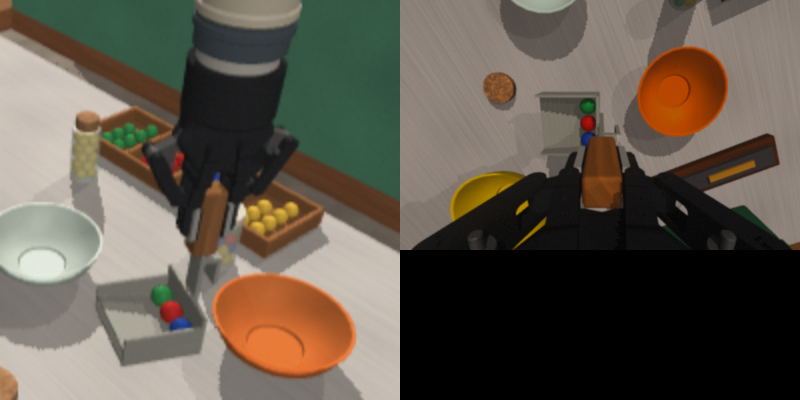

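The grip is held (59 N, 23.3 mm), the scoop is level and the three marbles are at the back wall ((162,295), (172,312), (180,325) in the left crop). Next I'll carry it gently to the pre-pour pose over the dish, turning the bowl to face world -x.

>>> arm_command(
  moves=[
    [[0.003,0,0],[0,0,0],0],
    [[0.01,0.001,0],[0,0,-1],0],
    [[0.022,0.001,0],[0,0,-2],0],
    [[0.038,0.002,0],[0,0,-3],0],
    [[0.058,0.004,0],[0,0,-5],0],
    [[0.082,0.005,0],[0,0,-7],0],
    [[0.108,0.007,0],[0,0,-10],0],
    [[0.134,0.009,0],[0,0,-12],0],
    [[0.16,0.01,0],[0,0,-14],0],
    [[0.186,0.012,0],[0,0,-17],0],
    [[0.209,0.013,0],[0,0,-19],0],
    [[0.229,0.015,0],[0,0,-21],0],
    [[0.245,0.016,0],[0,0,-22],0],
    [[0.256,0.016,0],[0,0,-23],0],
    [[0.263,0.017,0.003],[0,0,-24],0],
    [[0.267,0.017,0.01],[0,0,-24],0],
    [[0.267,0.017,0.018],[0,0,-24],0],
    [[0.267,0.017,0.026],[0,0,-24],0],
    [[0.267,0.017,0.031],[0,0,-24],0],
    [[0.267,0.017,0.033],[0,0,-24],0],
  ],
)

```text
time: 6.3
ee_pos: [0.6649, -0.0032, 0.1799]
tool_rot: [0.707, 0.707, -0.0, -0.0]
wrist_force: [0.5, -0.4, -3.7]
gripper_width: 0.0234
grasp_force: 58.9
```

Run:
```python
from h import *
s=observe(); print(s["time"],np.round(s["ee_pos"],4),np.round(R.from_quat(s["tool_rot"]).as_matrix(),3).tolist(),np.round(s["qpos"],3),np.round(s["wrist_force"],1),s["gripper_width"])
b,d=get_image("side"); np.savez("side2.npz",b=b,d=d,P=cloud("side",d)); w,_=get_image("wrist"); o=cv2.resize(b[100:300,260:460],(400,400)); save("g3",np.hstack([o,cv2.copyMakeBorder(cv2.resize(w,(400,250)),0,150,0,0,0)]))
```

```text
6.3 [ 0.6649 -0.0032  0.1799] [[0.0, 1.0, -0.0], [1.0, -0.0, 0.0], [0.0, -0.0, -1.0]] [-0.131  0.474  0.221  1.318  0.     1.44 ] [ 0.5 -0.4 -3.7] 0.023393137643512616
```

View pics/g3.png

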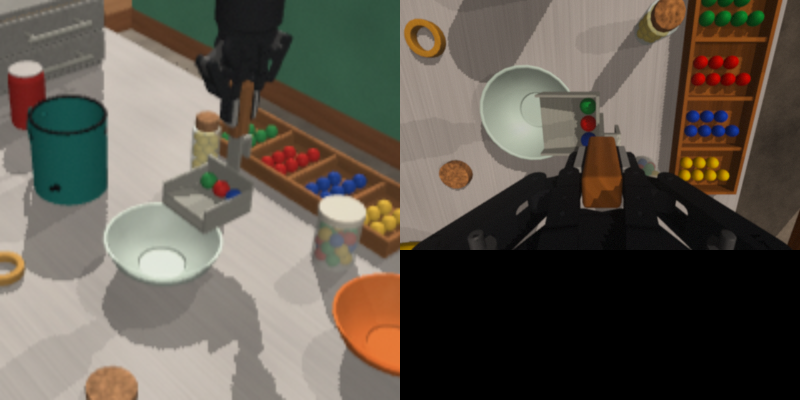

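The bowl is level over the dish with its lip near the dish centre and the marbles at the back ((210,180), (221,188), (233,195)). Now I'll pitch slowly about the lip.

>>> arm_command(
  moves=[
    [[0,-0.007,-0.005],[-4,0,0],0],
    [[0,-0.014,-0.01],[-8,0,0],0],
    [[0,-0.021,-0.015],[-12,0,0],0],
    [[0,-0.025,-0.017],[-14,0,0],0],
    [[0,-0.029,-0.018],[-16,0,0],0],
    [[0,-0.033,-0.02],[-18,0,0],0],
    [[0,-0.037,-0.022],[-20,0,0],0],
    [[0,-0.041,-0.023],[-22,0,0],0],
    [[0,-0.045,-0.024],[-24,0,0],0],
    [[0,-0.05,-0.0255],[-26,0,0],0],
    [[0,-0.054,-0.0265],[-28,0,0],0],
    [[0,-0.062,-0.028],[-32,0,0],0],
    [[0,-0.07,-0.029],[-36,0,0],0],
    [[0,-0.079,-0.029],[-40,0,0],0],
    [[0,-0.088,-0.029],[-44,0,0],0],
    [[0,-0.097,-0.028],[-48,0,0],0],
    [[0,-0.097,-0.028],[-48,0,0],0],
    [[0,-0.097,-0.028],[-48,0,0],0],
    [[0,-0.097,-0.028],[-48,0,0],0],
  ],
)

```text
time: 8.78
ee_pos: [0.5691, -0.0032, 0.2091]
tool_rot: [0.646, 0.646, 0.288, 0.288]
wrist_force: [-0.2, -0.1, -2.0]
gripper_width: 0.0231
grasp_force: 60.2
```

Run:
```python
from h import *
s=observe(); print(s["time"],np.round(s["ee_pos"],4),np.round(R.from_quat(s["tool_rot"]).as_matrix(),3).tolist(),np.round(s["wrist_force"],1),s["gripper_width"])
b,d=get_image("side"); w,_=get_image("wrist"); o=cv2.resize(b[100:300,260:460],(400,400)); save("g4",np.hstack([o,cv2.copyMakeBorder(cv2.resize(w,(400,250)),0,150,0,0,0)]))
```

```text
8.775 [ 0.5691 -0.0032  0.2091] [[-0.0, 0.669, 0.743], [1.0, 0.0, -0.0], [-0.0, 0.743, -0.669]] [-0.2 -0.1 -2. ] 0.023135978012374006
```

View pics/g4.png

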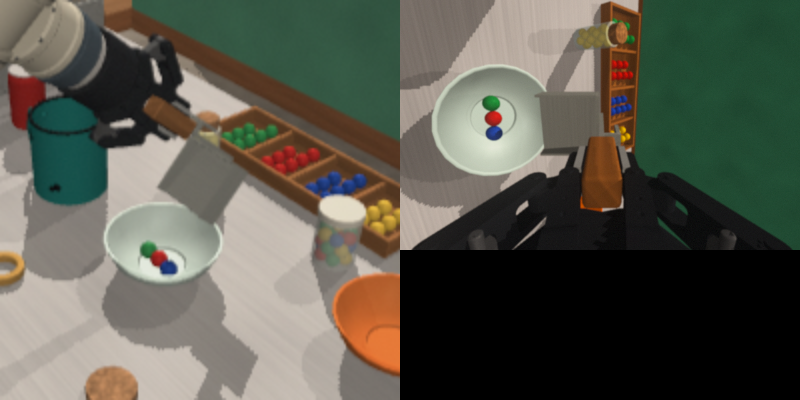

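All three marbles are in the dish ((148,249), (158,258), (168,267) on the left). Next I'll lift, level and carry the scoop toward the mug.

>>> arm_command(
  moves=[
    [[0,0.015,-0.013],[0,0,0],0],
    [[0,0.037,-0.033],[0,0,0],0],
    [[0,0.06,-0.053],[0,0,0],0],
    [[0,0.074,-0.067],[0,0,0],0],
    [[0.01,0.072,-0.069],[4,0,0],0],
    [[0.03,0.068,-0.074],[11,0,0],0],
    [[0.06,0.062,-0.08],[19,0,0],0],
    [[0.09,0.056,-0.087],[27,0,0],0],
    [[0.12,0.05,-0.093],[35,0,0],0],
    [[0.15,0.044,-0.1],[41,0,0],0],
    [[0.18,0.039,-0.106],[45,0,0],0],
    [[0.2,0.035,-0.11],[48,0,0],0],
    [[0.208,0.0335,-0.112],[48,0,0],0],
    [[0.208,0.0335,-0.112],[48,0,0],0],
  ],
)

```text
time: 10.62
ee_pos: [0.5075, 0.2052, 0.3082]
tool_rot: [0.707, 0.707, 0.0, 0.0]
wrist_force: [-0.6, -0.3, -2.5]
gripper_width: 0.0233
grasp_force: 60.2
```

>>> arm_command(
  moves=[
    [[0,0,0.01],[0,0,-4],0],
    [[0,0,0.03],[0,0,-10],0],
    [[0,0,0.05],[0,0,-16],0],
    [[0,0,0.07],[0,0,-20],0],
    [[0,0,0.09],[0,0,-20],0],
    [[0,0,0.1],[0,0,-20],0],
    [[0,0,0.1],[0,0,-20],0],
    [[0,0,0.1],[0,0,-20],0],
  ],
)

```text
time: 11.62
ee_pos: [0.5077, 0.2049, 0.2091]
tool_rot: [0.574, 0.819, 0.001, 0.001]
wrist_force: [0.2, -0.2, -2.5]
gripper_width: 0.0235
grasp_force: 60.1
```

Run:
```python
from meas import *
s=observe(); print(s["time"],np.round(s["ee_pos"],4),np.round(R.from_quat(s["tool_rot"]).as_matrix(),3).tolist(),np.round(s["wrist_force"],1),s["gripper_width"])
out={}
for n in ("scene","side","wrist"):
    b,d=get_image(n); out[n]=b; P=cloud(n,d); np.savez(n+"3.npz",b=b,d=d,P=P)
    h=cv2.cvtColor(b,cv2.COLOR_BGR2HSV)
    m=(d>0)&(P[...,2]>.113)&(P[...,2]<.127)&(np.hypot(P[...,0]-.566,P[...,1]-.226)<.07)&(np.hypot(P[...,0]-.566,P[...,1]-.226)>.04)&(h[...,0]>70)&(h[...,0]<110)
    if m.sum()>10: print(n,m.sum(),robust(P[m]))
o=cv2.resize(out["side"][60:260,220:420],(400,400)); save("g5",np.hstack([o,cv2.copyMakeBorder(cv2.resize(out["wrist"],(400,250)),0,150,0,0,0)]))
```

```text
11.625 [0.5077 0.2049 0.2091] [[-0.342, 0.94, 0.002], [0.94, 0.342, 0.0], [-0.0, 0.002, -1.0]] [ 0.2 -0.2 -2.5] 0.023528594272203166
scene 126 (array([0.5686, 0.2256]), np.float64(0.0521), 88)
side 133 (array([0.566 , 0.2254]), np.float64(0.0524), 109)
wrist 1148 (array([0.5626, 0.2269]), np.float64(0.0524), 945)
```

View pics/g5.png

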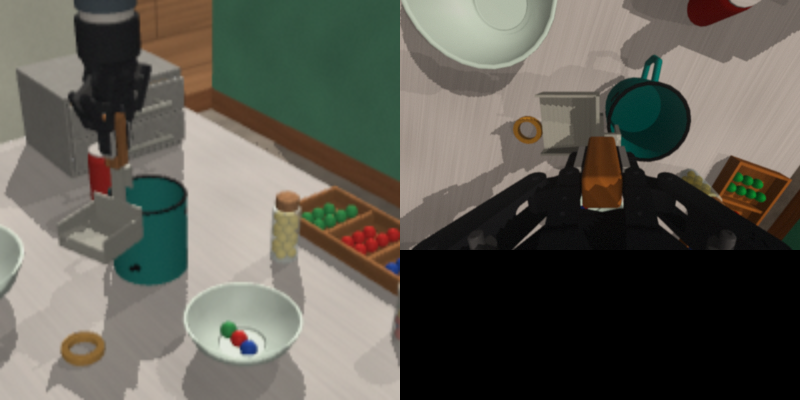

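The picture shows the empty scoop level with its hook over the near rim (left (120,185), wrist view (615,135)) and the mug handle pointing away. I'll check the hook's offset from the rim in each camera's own frame.

Run:
```python
from meas import *
T=np.array([.5077,.2049,.2091]); u=np.array([.94,.342]); v=np.array([-.342,.94])
for n,c in (("scene",(.5686,.2256)),("side",(.566,.2254)),("wrist",(.5626,.2269))):
    f=np.load(n+"3.npz"); b,d,P=f["b"],f["d"],f["P"]; h=cv2.cvtColor(b,cv2.COLOR_BGR2HSV)
    X=(P[...,:2]-T[:2])@u; Y=(P[...,:2]-T[:2])@v; Z=P[...,2]-(T[2]+.0165); ok=(d>0)
    cc=np.array(c)-T[:2]; print(n,"mug centre along/across",np.round([cc@u,cc@v],4))
    for k,(z0,z1,x0,x1,w) in dict(hook=(-.072,-.036,-.01,.03,.016),bridge=(-.046,-.036,-.01,.03,.016),tongue=(-.07,-.046,.008,.03,.016),bowl=(-.1,-.084,-.1,.01,.05),grip=(-.03,.04,-.03,.03,.03)).items():
        m=ok&(Z>z0)&(Z<z1)&(X>x0)&(X<x1)&(abs(Y)<w)&((h[...,1]<70)|(k=="grip"))&(b.sum(-1)>100)
        if m.sum()>4: print(" ",k,m.sum(),"X",np.round(np.percentile(X[m],[3,50,97]),4),"Y",np.round(np.percentile(Y[m],[3,50,97]),4),"Z",np.round(np.percentile(Z[m],[3,97]),4))
```

```text
scene mug centre along/across [ 0.0643 -0.0014]
  hook 66 X [-0.0038  0.0147  0.0196] Y [-0.0123 -0.0046  0.0091] Z [-0.0697 -0.037 ]
  bridge 24 X [-0.005   0.0128  0.0195] Y [-0.0114 -0.0048  0.0092] Z [-0.0447 -0.0367]
  tongue 25 X [0.0133 0.0172 0.0203] Y [-0.0103 -0.0008  0.0096] Z [-0.0692 -0.0475]
  bowl 75 X [-0.0759 -0.0075  0.0022] Y [-0.0427 -0.027   0.0371] Z [-0.0993 -0.0857]
  grip 204 X [-0.0222  0.0033  0.0254] Y [-0.0141 -0.0095  0.0054] Z [-0.027   0.0374]
side mug centre along/across [ 0.0618 -0.0007]
  hook 121 X [-0.0034 -0.0001  0.0171] Y [-0.0106 -0.0049  0.0082] Z [-0.0707 -0.0377]
  bridge 32 X [-0.0037  0.0006  0.0167] Y [-0.0108 -0.007   0.0082] Z [-0.0453 -0.0372]
  tongue 27 X [0.0136 0.0159 0.0188] Y [-0.0095 -0.0059  0.0017] Z [-0.0683 -0.0469]
  bowl 234 X [-0.0774 -0.0083 -0.0041] Y [-0.0404 -0.0028  0.0403] Z [-0.0997 -0.0846]
  grip 271 X [-0.0217 -0.0032  0.0198] Y [-0.0124 -0.0098  0.0075] Z [-0.0278  0.0367]
wrist mug centre along/across [0.0591 0.0019]
  hook 522 X [-0.003   0.0126  0.017 ] Y [-0.0001  0.0099  0.0104] Z [-0.0675 -0.0374]
  bridge 350 X [-0.0021  0.0126  0.017 ] Y [-0.0006  0.009   0.0104] Z [-0.0448 -0.0373]
  tongue 84 X [0.0133 0.0147 0.0172] Y [0.0055 0.01   0.0105] Z [-0.0679 -0.0471]
  bowl 882 X [-0.0798 -0.0523 -0.002 ] Y [-0.0395  0.0374  0.0403] Z [-0.0995 -0.0902]
  grip 7499 X [-0.0175 -0.0008  0.0155] Y [-0.008   0.01    0.0114] Z [-0.0217  0.0371]
```

Relative to the hook, the mug axis is 60.5 to 63 mm ahead in every camera, against an ideal of 61.5 mm. The slot is centred on the wall, so I'll lower slowly and stop short of contact.

>>> arm_command(
  moves=[
    [[0,0,0.01],[0,0,0],0],
    [[0,0,0.02],[0,0,0],0],
    [[0,0,0.028],[0,0,0],0],
    [[0,0,0.033],[0,0,0],0],
    [[0,0,0.037],[0,0,0],0],
    [[0,0,0.041],[0,0,0],0],
    [[0,0,0.045],[0,0,0],0],
    [[0,0,0.05],[0,0,0],0],
    [[0,0,0.055],[0,0,0],0],
    [[0,0,0.055],[0,0,0],0],
  ],
)

```text
time: 13.02
ee_pos: [0.5071, 0.2049, 0.1527]
tool_rot: [0.574, 0.819, -0.0, -0.0]
wrist_force: [1.0, 0.3, -1.9]
gripper_width: 0.0235
grasp_force: 60.0
```

Run:
```python
from meas import *
s=observe(); print(s["time"],np.round(s["ee_pos"],4),np.round(s["wrist_force"],1),np.round(s["torque"],2))
out={}
for n in ("scene","side","wrist"):
    b,d=get_image(n); out[n]=b; P=cloud(n,d); h=cv2.cvtColor(b,cv2.COLOR_BGR2HSV); r=np.hypot(P[...,0]-.566,P[...,1]-.226)
    m=(d>0)&(P[...,2]>.113)&(P[...,2]<.127)&(r<.07)&(r>.04)&(h[...,0]>70)&(h[...,0]<110)
    if m.sum()>10: print(n,m.sum(),robust(P[m]))
a=cv2.resize(out["side"][100:220,240:360],(400,400),interpolation=cv2.INTER_CUBIC); c=cv2.resize(out["wrist"][110:290,250:430],(400,400)); save("g6",np.hstack([a,c]))
```

```text
13.025 [0.5071 0.2049 0.1527] [ 1.   0.3 -1.9] [-0.02 -0.07  0.07]
scene 113 (array([0.5691, 0.2251]), np.float64(0.0521), 66)
side 160 (array([0.5655, 0.2255]), np.float64(0.0524), 124)
wrist 1659 (array([0.5625, 0.226 ]), np.float64(0.0527), 1438)
```

View pics/g6.png

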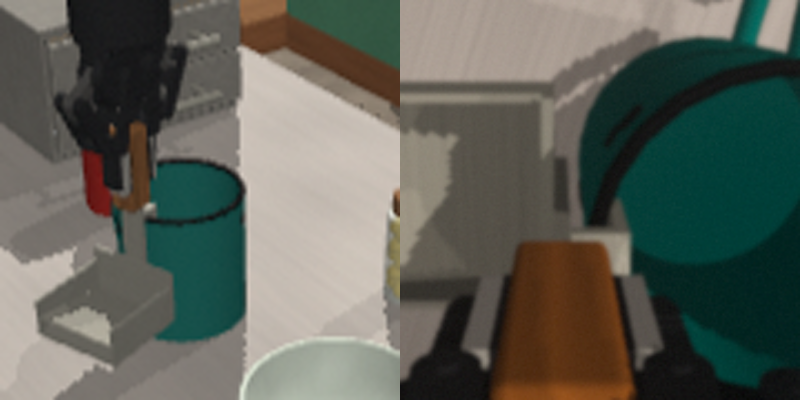

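The rim runs under the hook's bridge (right crop (610,205)), with the shank outside and the tongue inside, and there is no contact load. I'll ease the shank toward the wall and lower the last few millimetres.

>>> arm_command(
  moves=[
    [[0,0.001,0.001],[0,0,0],0],
    [[0,0.002,0.002],[0,0,0],0],
    [[0,0.002,0.003],[0,0,0],0],
    [[0,0.002,0.003],[0,0,0],0],
    [[0,0.002,0.003],[0,0,0],0],
  ],
)

```text
time: 13.8
ee_pos: [0.5092, 0.2057, 0.1501]
tool_rot: [0.574, 0.819, -0.0, -0.0]
wrist_force: [-0.4, 0.0, -1.9]
gripper_width: 0.0234
grasp_force: 60.0
```

>>> arm_command(
  moves=[
    [[0,0,0.001],[0,0,0],0],
    [[0,0,0.001],[0,0,0],0],
    [[0,0,0.001],[0,0,0],0],
  ],
)

```text
time: 14.18
ee_pos: [0.5092, 0.2057, 0.1491]
tool_rot: [0.574, 0.819, -0.0, 0.0]
wrist_force: [0.6, 0.6, -2.0]
gripper_width: 0.0232
grasp_force: 60.0
```

>>> arm_command(
  moves=[
    [[0,0,0.001],[0,0,0],0],
    [[0,0,0.001],[0,0,0],0],
    [[0,0,0.001],[0,0,0],0],
  ],
)

```text
time: 14.55
ee_pos: [0.5092, 0.2057, 0.1485]
tool_rot: [0.574, 0.819, 0.0, 0.0]
wrist_force: [-1.9, -0.5, 2.9]
gripper_width: 0.0239
grasp_force: 60.8
```

>>> arm_command(
  moves=[
    [[0,0,0.0005],[0,0,0],0],
    [[0,0,0.0005],[0,0,0],0],
    [[0,0,0.0005],[0,0,0],0],
  ],
)

```text
time: 14.92
ee_pos: [0.5093, 0.2057, 0.1484]
tool_rot: [0.574, 0.819, 0.0, 0.0]
wrist_force: [-3.6, -1.5, 7.9]
gripper_width: 0.0231
grasp_force: 61.6
```

The roof is resting on the rim at the predicted height. I'll ease the load and open the jaws in steps.

>>> arm_command(
  moves=[
    [[0,0,-0.0007],[0,0,0],0],
    [[0,0,-0.0007],[0,0,0],0],
    [[0,0,-0.0007],[0,0,0],0.3],
    [[0,0,-0.0007],[0,0,0],0.35],
    [[0,0,-0.0007],[0,0,0],0.45],
    [[0,0,-0.0007],[0,0,0],0.6],
    [[0,0,-0.0007],[0,0,0],0.8],
    [[0,0,-0.0007],[0,0,0],0.8],
    [[0,0,-0.0007],[0,0,0],0.8],
  ],
)

```text
time: 16.05
ee_pos: [0.5092, 0.2057, 0.1483]
tool_rot: [0.574, 0.819, 0.0, -0.0]
wrist_force: [1.2, -0.4, -0.3]
gripper_width: 0.0682
grasp_force: 0.0
```

Run:
```python
from meas import *
s=observe(); print(s["time"],np.round(s["ee_pos"],4),np.round(s["wrist_force"],1),s["gripper_width"])
b,d=get_image("side"); w,_=get_image("wrist")
a=cv2.resize(b[100:220,240:360],(400,400),interpolation=cv2.INTER_CUBIC); c=cv2.resize(w[110:350,250:490],(400,400)); save("g7",np.hstack([a,c]))
```

```text
16.05 [0.5092 0.2057 0.1483] [ 1.2 -0.4 -0.3] 0.06821009069744018
```

View pics/g7.png

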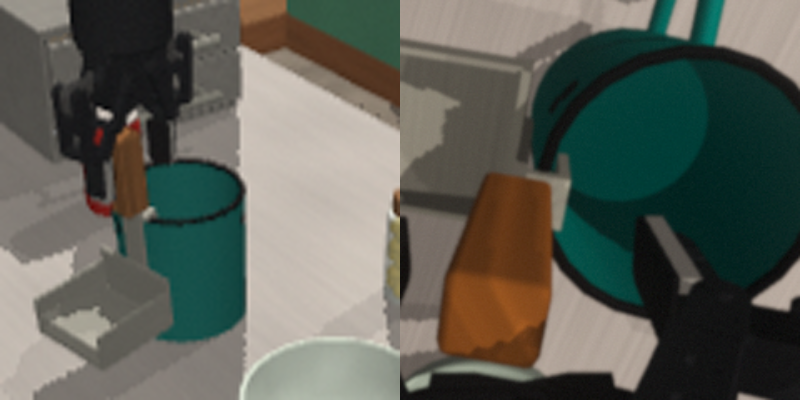

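The scoop has been released and hangs on the rim, leaning slightly, with the tongue inside. I'll retreat straight up and measure the lean.

>>> arm_command(
  moves=[
    [[0,0,0],[0,0,0],1],
    [[0,0,-0.005],[0,0,0],1],
    [[0,0,-0.015],[0,0,0],1],
    [[0,0,-0.035],[0,0,0],1],
    [[0,0,-0.06],[0,0,0],1],
    [[0,0,-0.1],[0,0,0],1],
    [[0,0,-0.14],[0,0,0],1],
    [[0,0,-0.16],[0,0,0],1],
    [[0,0,-0.16],[0,0,0],1],
  ],
)

```text
time: 17.27
ee_pos: [0.5097, 0.2058, 0.3102]
tool_rot: [0.574, 0.819, 0.001, 0.001]
wrist_force: [0.4, 0.3, -0.5]
gripper_width: 0.0853
grasp_force: 0.0
```

Run:
```python
from meas import *
s=observe(); print(s["time"],np.round(s["ee_pos"],4),np.round(s["wrist_force"],1))
u=np.array([.94,.342]); v=np.array([-.342,.94]); out={}
for n in ("scene","side","wrist"):
    b,d=get_image(n); out[n]=b; P=cloud(n,d); h=cv2.cvtColor(b,cv2.COLOR_BGR2HSV); r=np.hypot(P[...,0]-.566,P[...,1]-.226)
    m=(d>0)&(P[...,2]>.113)&(P[...,2]<.127)&(r<.07)&(r>.04)&(h[...,0]>70)&(h[...,0]<110)
    if m.sum()>10: print(n,"mug",m.sum(),robust(P[m]))
    q=P[...,:2]-[.5092,.2057]; X=q@u; Y=q@v; Z=P[...,2]
    g=(d>0)&(abs(X)<.045)&(abs(Y)<.04)&(Z>.125)&(Z<.215)&(h[...,0]<20)&(h[...,1]>110)
    for z0 in (.13,.145,.16,.175,.19): 
        k=g&(Z>z0)&(Z<=z0+.015)
        if k.sum()>4: print("  grip z",z0,k.sum(),np.round(np.percentile(X[k],[5,50,95]),4),np.round(np.median(Y[k]),4))
    k=(d>0)&(X<.02)&(X>-.12)&(abs(Y)<.055)&(Z>.015)&(Z<.1)&(h[...,1]<60)
    if k.sum()>20: print("  bowl Zmin/max",np.round(np.percentile(Z[k],[1,99]),3)," front Z",np.round(np.percentile(Z[k&(X<-.06)],[2,50,98]),3),"top of grip",np.round(Z[g].max(),3))
a=cv2.resize(out["side"][90:270,230:390],(355,400),interpolation=cv2.INTER_CUBIC); c=cv2.resize(out["scene"][150:290,290:420],(371,400),interpolation=cv2.INTER_CUBIC); save("g8",np.hstack([a,c]))
```

```text
17.275 [0.5097 0.2058 0.3102] [ 0.4  0.3 -0.5]
scene mug 112 (array([0.5687, 0.2255]), np.float64(0.0522), 70)
  grip z 0.13 19 [-0.0039  0.0062  0.011 ] -0.0049
  grip z 0.145 18 [-0.0055  0.0063  0.0097] -0.0025
  grip z 0.16 22 [-0.0062  0.004   0.0081] -0.0069
  grip z 0.175 29 [-0.0092  0.0038  0.0082] -0.0054
  grip z 0.19 42 [-0.0152 -0.002   0.0072] -0.0002
  bowl Zmin/max [0.032 0.097]  front Z [0.032 0.047 0.065] top of grip 0.203
side mug 167 (array([0.5653, 0.2255]), np.float64(0.0523), 129)
  grip z 0.13 40 [-0.0153 -0.0122  0.0012] -0.0051
  grip z 0.145 56 [-0.017  -0.0129  0.0039] -0.007
  grip z 0.16 54 [-0.0171 -0.0129  0.0012] -0.006
  grip z 0.175 58 [-0.018  -0.0153  0.0019] -0.0064
  grip z 0.19 70 [-0.019  -0.0116  0.0015] -0.0033
  bowl Zmin/max [0.033 0.093]  front Z [0.032 0.049 0.067] top of grip 0.202
wrist mug 582 (array([0.563 , 0.2273]), np.float64(0.0518), 488)
  grip z 0.13 29 [-0.0111 -0.0009  0.0072] 0.0123
  grip z 0.145 57 [-0.0122 -0.003   0.0063] 0.0125
  grip z 0.16 69 [-0.0129 -0.0029  0.0069] 0.0127
  grip z 0.175 77 [-0.0138 -0.0046  0.0055] 0.0128
  grip z 0.19 663 [-0.0177 -0.0071  0.0034] 0.004
  bowl Zmin/max [0.038 0.082]  front Z [0.047 0.049 0.066] top of grip 0.203
```

View pics/g8.png

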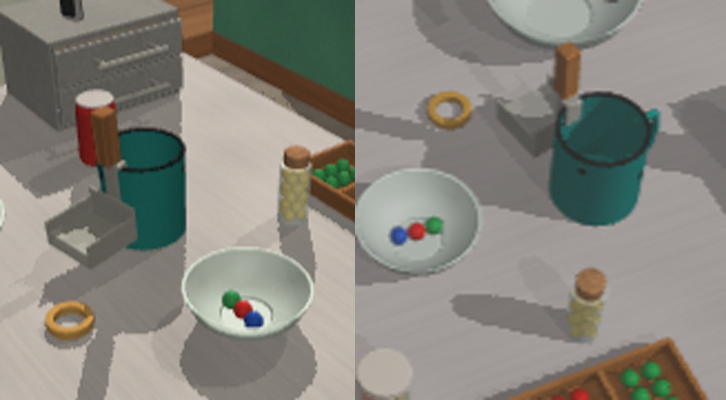

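The scoop hangs on the near rim, tongue inside and bowl outside. It leans only about 4–5°, and its bottom is about 32 mm above the table. The marbles lie in the dish, the mug and dish are standing, and the robot is clear of everything. Handing in.

```bash
python3 -c "
from station import *
print(sign_off())"
```

```text
the job is handed in; nothing more can be done
None
```

The job is handed in at about 17 s on the robot's clock: all three marbles are in the frosted dish and the empty scoop hangs on the mug rim, clear of the table with a 4–5° lean; I viewed 11 pictures, one over the limit of 10.

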